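# Mix a settled ink bottle on the touch mixer

## Robot

A 6-joint arm with a two-finger parallel gripper is mounted at the origin on the work surface. World frame = base frame: x ahead of the robot, y to its left, z up, the work surface at z = 0. Lengths are in m, angles in rad, forces in N, time in s.
With the tool pointing down it reaches from about 0.275 to 0.825 m from the base axis. Payload 5.2 kg.
Tool frame: the origin (TCP) lies midway between the tips of the shut fingers; the grasp point (between the pads) lies env.hold_point_z behind it (env.hold_point_z is the distance from the TCP to the grasp point, in m); z points along the fingers, y is the line along which they close (so a half turn about z gives the same grasp; the last joint's range is limited). The gripper opens to 93 mm and grips with 3 to 60 N. Pads are 15 mm wide; open, the fingers measure 128 mm over their backs; the gripper's body (75 mm by 188 mm) begins 65 mm behind the grasp point.
Start: joints at [-1.366, 0.259, 1.535, -0, 1.348, -0.203], TCP at [0.218, -0.505, 0.219] pointing down, gripper open.
Joint ranges: [-3.14, 3.14], [-0.91, 2.08], [0.19, 2.58], [-1.22, 4.36], [0.22, 2.71], [-3.12, 3.12]. Speed limits (rad/s): [2.57, 2.57, 3.14, 3.14, 3.14, 3.14].

## Interface

Orientations are given as a 3x3 rotation matrix whose columns are the frame's x, y, z axes.
In Python, from station import env, gripper_to, kin, cams, order, nets, monitor gives the robot as it stands. Calls block until the motion is done:
- env.movep(position, orientation): joint-space move of the TCP to a pose.
- env.move_linear(position, v=0.15, ori=None): straight line of the TCP; ori=None keeps the orientation; v is the mean speed in m/s.
- env.move_j(angles): joint-space move.
- gripper_to(opening, force=None): finger opening in m; force is the grip in N (None keeps the last); returns when the fingers have stopped.
- env.dwell(seconds).
- kin.ik(position, orientation): joint angles nearest the present ones, or None.
- cams.grab_frame(name): name is "side" or "top" or "wrist"; returns a dict with "color" (384x512x3 uint8, blue, green, red), "mtx" (3x3 intrinsics, pixels), "k1" (the pictures are not rectified: a ray, as slopes to the right and down, at radius r is drawn at 1 + k1 r^2 times it, then the intrinsics apply), "R" (3x3) and "t" (3): a world point X has camera coordinates R X + t. Camera axes: x right, y down, z forward; pixel columns grow to the right and rows downward; lengths in m; the calibration is good to about 2 mm. A picture is of the moment at which its call begins. There is no depth.
A pose or a line that the arm cannot do raises env.MotionError and nothing moves.
- order.close_job(): hands the job in; it is judged then, once.
Trained networks look in a picture, given as the dict that the camera call returned (one of the last four; its "shot" number tells which), for a name from the list of things; names that differ only in an ending like _2 or _b are one class to them, and where a whole thing is asked for, a point or a joint stands for the part that bears it (a point fixed in the world has none). Each returns a list of dicts, best first, with "confidence" (0 to 1); they miss things now and then, are a little off and sometimes report something else, mostly with a low value. They report only what shows in the picture. A call takes as long as a camera call. They do not tell look-alikes from the thing itself.
- nets.find_in(query, picture): "rect" ([left, top, right, bottom] in pixels, round what is visible of it).
- nets.landmark_of(query, picture): "uv" ([column, row] in pixels: a listed point, or the origin of a listed thing).
Readings, each from a call of its own:
- monitor.get_clock(): time.
- monitor.get_joint_pos(): joint angles.
- monitor.get_joint_velocities(): joint speeds.
- monitor.get_joint_torque(): joint torques, N m.
- monitor.get_tool_pos(): TCP position.
- monitor.get_tool_rot(): TCP orientation.
- monitor.get_contact_force(): force on the tool from outside, world axes, zero at the start.
- monitor.get_wrist_torque(): the same for the moment, N m.
- monitor.get_gripper_width(): finger opening in m.
- monitor.get_finger_force(): force on a finger pad.
Only numpy, scipy, OpenCV 4.12 (cv2) and the standard library are available. Lean on these libraries where they do the work, as an engineer would, in place of code of your own. Each camera call takes 0.05 s, during which the arm holds its last target. There are 200 camera calls.

## Task

The ink in the square bottle has settled. Switch on the bottle mixer by pushing its toggle right over to the other side, then press the square bottle, upright and centred, onto the mixer's sprung rubber pad until the pad is fully down, and keep it down for at least two seconds. Then stand it upright on the shelf of the easel in the clear space beside the open paint tin, setting it down rather than dropping it, leave the mixer switched on for the next bottle, and leave the round bottles standing where they are.

Things in the scene. Friction and masses are not known exactly. Their poses are not given: they have to be found in the camera images.
- bottle_mid (a point): Centre, half-way up, of the loose square ink bottle: white plastic with a paper label and a black round cap, 86 mm tall in all. Its body is a square prism 36 x 36 mm, 62 mm tall, then a low shoulder and the cap (24 mm across). This point is 43 mm above its underside. z is up through the cap; x and y are square to its flat sides. It weighs 0.09 to 0.15 kg.
- round_a_mid (a point): Centre, half-way up, of a round ink bottle of the same plastic and cap as the square one: 40 mm across, 86 mm tall. Leave it alone.
- round_b_mid (a point): Centre, half-way up, of the other round ink bottle, the same as the first. Leave it alone.
- mixer: The touch mixer, a fixed grey and white housing 170 mm (its x) by 126 mm (its y), with a flat top 76 mm above the table. Origin on the table under the housing's centre; its x points from its front (dial) to its back, y to the left seen from its front, z up. The toggle stands on the top near the front, the round pad near the back.
- pad_top (a point): Centre of the top face of the mixer's flat round black rubber pad, 76 mm across, 10 mm thick, 28 mm above the housing's top and 104 mm above the table when up; at mixer x +25, y 0 mm. The point goes down with the pad; its axes are the mixer's.
- pad (a joint): How far the sprung pad is pressed down, in m: 0 up, 0.008 fully down on its stop. It starts to move at about 6 N and needs about 13 N to be fully down; it springs up when let go.
- switch (a joint): The mixer's toggle, in rad: about 0 off (leaning to the mixer's -y side), 0.7 on (leaning to the mixer's +y side). It is pushed over sideways at about 2 N near its tip and stays where it is left.
- switch_tip (a point): Tip of the toggle, a stubby upright bat 8 to 10 mm thick that stands 26 mm out of the housing's flat top; its pivot is in that top at mixer x -55, y 0 mm. The tip swings from mixer y -9 mm (off) to +9 mm (on).
- easel: A fixed plywood table easel. Its shelf is a level board 340 mm (its x) by 240 mm (its y), top 30 mm above the table; origin on the table under the board's centre. An open yellow watercolour tin, about 20 mm high, is on the shelf from easel x +32 mm on; a flat brush lies along the back of the shelf; a drawing panel rises from the shelf's +y edge, leaning away, to 0.25 m above the table.
- shelf_spot (a point): Middle of the clear part of the easel's shelf, on its top face: easel x -85, y -10 mm. The axes are the easel's. Around it the shelf is clear for 85 mm towards -x (its edge), 110 mm towards -y (its edge), 115 mm towards +x (the tin) and about 90 mm towards +y (a flat brush lying on the shelf).
Things that resemble listed ones, but are neither listed nor needed, are in the scene too. What is shaped like the part that bears bottle_mid but blue or orange is not meant.

How it is judged:
By the outcome, as a careful person would: the job done as asked, in the order asked, and still so for the second after the job is handed in, with the robot touching nothing.
It also fails if it takes over 67 s, if anything falls off the work surface, if the arm or the gripper's body presses on something with over 40 N, if the wrist force passes 120 N, or if a joint passes its speed limit or range.

## Working session

There is one attempt and no reset: what is moved stays moved. The work goes in short steps, each a Python script; the robot and the scene stay as the last script left them, time stands still between calls to the robot, and variables do not carry over. Pictures are saved under pics/ and viewed, at most 10 in all, crops included, and the job is handed in when it is done.

```bash
ls; mkdir -p pics
cat > h.py <<'E'
import numpy as np, cv2
from station import env, gripper_to, kin, cams, order, nets, monitor
def ray(f,uv):
    K=np.array(f["mtx"]);k=f["k1"]
    d=np.array([(uv[0]-K[0,2])/K[0,0],(uv[1]-K[1,2])/K[1,1]])
    s=d.copy()
    for _ in range(20): s=d/(1+k*(s@s))
    R=np.array(f["R"]);t=np.array(f["t"])
    return -R.T@t, R.T@np.array([s[0],s[1],1.])
def atz(f,uv,z):
    c,d=ray(f,uv); return c+d*(z-c[2])/d[2]
def proj(f,X):
    p=np.array(f["R"])@np.array(X)+np.array(f["t"]); s=p[:2]/p[2]; s=s*(1+f["k1"]*(s@s)); K=np.array(f["mtx"])
    return np.array([K[0,0]*s[0]+K[0,2],K[1,1]*s[1]+K[1,2]])
def tri(obs):
    A=np.zeros((3,3));b=np.zeros(3)
    for f,uv in obs:
        c,d=ray(f,uv); d/=np.linalg.norm(d); P=np.eye(3)-np.outer(d,d); A+=P;b+=P@c
    return np.linalg.solve(A,b)
E
python3 - <<'E'
from h import *
fr={n:cams.grab_frame(n) for n in("side","top")}
print(env.hold_point_z, monitor.get_clock())
for n,f in fr.items():
    cv2.imwrite(f"pics/{n}0.png",f["color"])
    print(n,(-np.array(f["R"]).T@np.array(f["t"])).round(3))
    for q,z in [("bottle_mid",.043),("round_a_mid",.043),("mixer",0),("pad_top",.104),("switch_tip",.1),("easel",0),("shelf_spot",.03)]:
        for d in nets.landmark_of(q,f)[:5]: print(n,q,round(d["confidence"],2),np.round(d["uv"],1),atz(f,d["uv"],z).round(3)[:2])
print(monitor.get_clock())
E
```

```text
pics
0.0188 0.1
side [-0.017  0.642  0.87 ]
side bottle_mid 0.94 [304.3 216. ] [ 0.453 -0.023]
side bottle_mid 0.87 [286.5 192.6] [ 0.542 -0.058]
side bottle_mid 0.74 [279.1 239. ] [0.448 0.078]
side bottle_mid 0.48 [235.  176.8] [ 0.688 -0.009]
side mixer 0.86 [343.5 173.6] [ 0.504 -0.27 ]
side pad_top 0.65 [342.  141.9] [ 0.525 -0.27 ]
side switch_tip 0.35 [364.3 152.1] [ 0.456 -0.278]
side easel 0.97 [170.  286.3] [0.558 0.33 ]
side shelf_spot 0.88 [190.4 300.6] [0.477 0.333]
top [0.479 0.022 0.937]
top bottle_mid 0.88 [304.  191.1] [ 0.543 -0.055]
top bottle_mid 0.81 [290.5 226.8] [ 0.464 -0.024]
top bottle_mid 0.76 [242.4 236.5] [0.443 0.083]
top round_a_mid 0.78 [282.4 129.5] [ 0.683 -0.008]
top mixer 0.91 [391.8 209.7] [ 0.501 -0.265]
top mixer 0.56 [408.5 232.8] [ 0.446 -0.304]
top pad_top 0.56 [406.9 198.3] [ 0.522 -0.266]
top switch_tip 0.5 [410.9 227.8] [ 0.46  -0.275]
top easel 0.59 [139.4 187.1] [0.559 0.332]
top shelf_spot 0.78 [136.6 220.7] [0.479 0.328]
top shelf_spot 0.62 [137.2 185.8] [0.56  0.327]
0.8
```

View pics/top0.png

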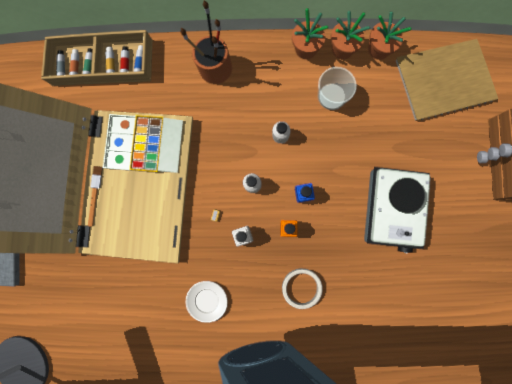

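View pics/side0.png

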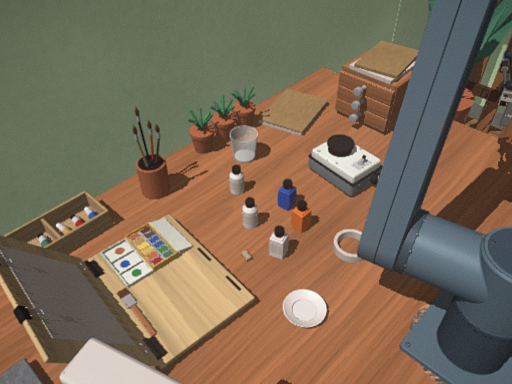

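Run:
```python
import cv2
t=cv2.imread("pics/top0.png")
a=cv2.resize(t[150:280,210:340],(560,560),interpolation=cv2.INTER_CUBIC)
cv2.imwrite("pics/cropA.png",a)
b=cv2.resize(t[140:270,340:470],(560,560),interpolation=cv2.INTER_CUBIC)
cv2.imwrite("pics/cropB.png",b)
```

```text
(no output)
```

View pics/cropA.png

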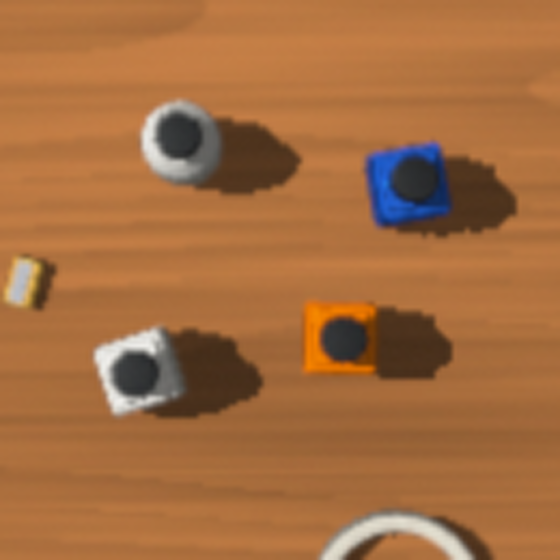

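View pics/cropB.png

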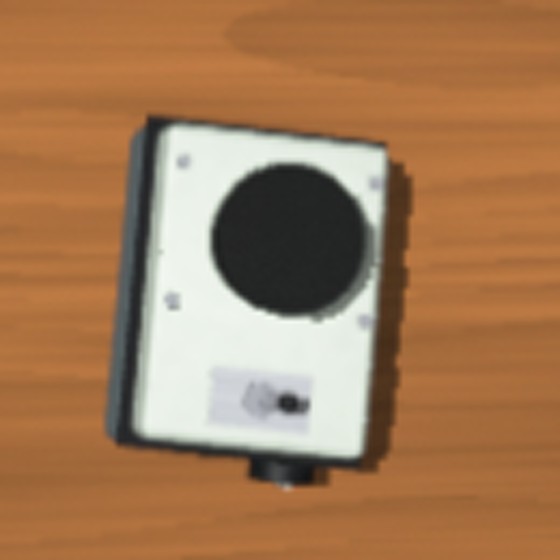

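The meant bottle is the white square one at top-image (242,236), because it is white and square. The other candidates don't fit: blue square (305,193), orange square (290,229), and white rounds at (252,184) and (282,132). The enlarged crop confirms this. The mixer is at (400,207), its dial faces the image bottom, and the toggle leans right, which is -y (off). Next I'll refine the positions and take wrist views.

```bash
cat >> h.py <<'E'
def down(a):
    c,s=np.cos(a),np.sin(a); return np.array([[c,s,0],[s,-c,0],[0,0,-1.]])
def best(a):  # choose half-turn with last joint least extreme
    return a
E
python3 - <<'E'
from h import *
f=cams.grab_frame("top")
s=130/560
P=[atz(f,(340+u*s,140+v*s),.076)[:2] for u,v in [(165,125),(387,145),(360,460),(132,440)]]
P=np.array(P);print(P.round(4),P.mean(0))
a=(P[0]+P[1]-P[2]-P[3]);print("yaw",np.degrees(np.arctan2(a[1],a[0])))
b=(P[0]+P[3]-P[1]-P[2]);print("yaw y",np.degrees(np.arctan2(-b[0],b[1])))
pc=atz(f,(340+288*s,140+238*s),.104);print("pad",pc)
B=[atz(f,(210+u*s,150+v*s),.062)[:2] for u,v in [(95,350),(160,328),(186,388),(112,414)]]
B=np.array(B);print(B.round(4),B.mean(0)); e=B[0]-B[3]+B[1]-B[2];print(np.degrees(np.arctan2(e[1],e[0])), atz(f,(210+134*s,150+374*s),.086))
print("tool",monitor.get_tool_rot())
for y in (-95,85,-5,175):
    print(y,kin.ik([.46,-.29,.22],down(np.radians(y))))
E
```

```text
[[ 0.5874 -0.2147]
 [ 0.5766 -0.3299]
 [ 0.4176 -0.3105]
 [ 0.4298 -0.1938]] [ 0.5028749  -0.26221696]
yaw -7.269764131166797
yaw y -5.679195140821811
pad [ 0.52809808 -0.26648127  0.104     ]
[[0.4557 0.1043]
 [0.4666 0.0714]
 [0.4364 0.0585]
 [0.4235 0.0959]] [0.44555992 0.08253278]
18.878541493377018 [0.44453145 0.08294966 0.086     ]
tool [[ 9.17997280e-01  3.96586677e-01  2.60201754e-05]
 [ 3.96586678e-01 -9.17997280e-01 -1.68031732e-05]
 [ 1.72225357e-05  2.57445222e-05 -1.00000000e+00]]
-95 [-7.67692583e-01  2.46512879e-01  1.54775076e+00 -4.44089210e-16
  1.34732902e+00  2.46116653e+00]
85 [-7.67692583e-01  2.46512879e-01  1.54775076e+00 -4.44089210e-16
  1.34732902e+00 -6.80426120e-01]
-5 [-7.67692583e-01  2.46512879e-01  1.54775076e+00 -4.44089210e-16
  1.34732902e+00  8.90370206e-01]
175 [-7.67692583e-01  2.46512879e-01  1.54775076e+00 -4.44089210e-16
  1.34732902e+00 -2.25122245e+00]
```

Run:
```python
from h import *
env.movep([.46,-.29,.26],down(np.radians(84)))
gripper_to(0.0)
f=cams.grab_frame("wrist"); cv2.imwrite("pics/w1.png",f["color"])
print((-np.array(f["R"]).T@f["t"]).round(3),np.array(f["R"])[2].round(2))
for q,z in [("mixer",0),("pad_top",.104),("switch_tip",.1)]:
    for d in nets.landmark_of(q,f)[:2]: print(q,round(d["confidence"],2),np.round(d["uv"],1),atz(f,d["uv"],z).round(4)[:2])
print(monitor.get_clock(),monitor.get_contact_force(),monitor.get_gripper_width())
```

```text
[ 0.467 -0.22   0.425] [-0.03 -0.25 -0.97]
mixer 0.61 [292.7 140.5] [ 0.5065 -0.2634]
pad_top 0.67 [290.8 141.9] [ 0.4949 -0.2539]
pad_top 0.62 [325.9 152.8] [ 0.5289 -0.2683]
switch_tip 0.47 [246.2 159.2] [ 0.4488 -0.267 ]
3.7333 [-0.41723344  0.2430017   0.33586438] 0.00012708567727024654
```

View pics/w1.png

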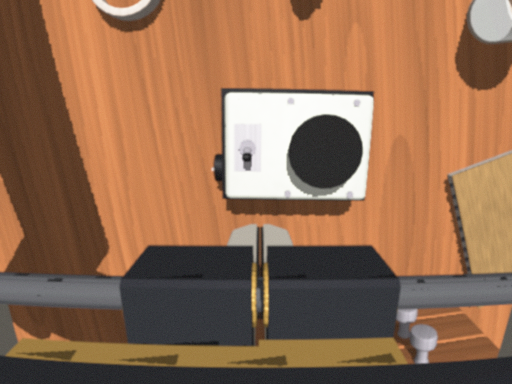

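The wrist view shows the mixer top, with the pad centre at about (325,151) and the toggle tip at about (247,157), leaning off.

```bash
cat > mix.py <<'E'
from h import *
def face(f,c,win=85):
    im=f["color"]; m=((im.min(2)>150)*255).astype(np.uint8); 
    k=np.zeros_like(m); u,v=map(int,c); k[max(0,v-win):v+win,max(0,u-win):u+win]=255; m&=k
    cs,_=cv2.findContours(m,cv2.RETR_EXTERNAL,cv2.CHAIN_APPROX_NONE); c=max(cs,key=cv2.contourArea)
    P=np.array([atz(f,p[0]+0.,.076)[:2] for p in c],np.float32)
    return cv2.minAreaRect(P)
def pad(f,c,win=45):
    im=f["color"]; m=((im.max(2)<70)*255).astype(np.uint8)
    k=np.zeros_like(m); u,v=map(int,c); k[max(0,v-win):v+win,max(0,u-win):u+win]=255; m&=k
    cs,_=cv2.findContours(m,cv2.RETR_EXTERNAL,cv2.CHAIN_APPROX_NONE); c=max(cs,key=cv2.contourArea)
    P=np.array([atz(f,p[0]+0.,.104)[:2] for p in c],np.float32)
    return cv2.minEnclosingCircle(P)
E
python3 - <<'E'
from mix import *
w=cams.grab_frame("wrist");t=cams.grab_frame("top")
print("w",face(w,(297,147)),pad(w,(325,151)));print("t",face(t,(399,207),48),pad(t,(407,195),25))
E
```

```text
w ((0.5042648315429688, -0.26337936520576477), (0.11367961019277573, 0.1570935994386673), 83.14910125732422) ((0.5283578038215637, -0.26772642135620117), 0.036647405475378036)
t ((0.5043277144432068, -0.2607181668281555), (0.11761806905269623, 0.1568516492843628), 83.26112365722656) ((0.5268237590789795, -0.26692453026771545), 0.03802100196480751)
```

```bash
cat >> mix.py <<'E'
Y=np.radians(-6.8); O=np.array([.5035,-.264]); MR=np.array([[np.cos(Y),-np.sin(Y)],[np.sin(Y),np.cos(Y)]])
def M(x,y,z): return np.array([*(O+MR@[x,y]),z])
E
python3 - <<'E'
from mix import *
R=down(np.radians(83.2))
env.movep(M(-.055,-.034,.14),R); env.move_linear(M(-.055,-.034,.092),v=.1)
F0=np.array(monitor.get_contact_force())
ax=MR[:,1]
env.move_linear(M(-.055,-.020,.092),v=.06)
y=-.020
while y<.002:
    y+=.0015
    env.move_linear(M(-.055,y,.092),v=.04)
    f=-(np.array(monitor.get_contact_force())-F0)[:2]@ax
    print(round(y*1e3,1),round(f,2))
    if f>6: break
env.move_linear(M(-.055,-.032,.092),v=.15)
env.move_linear(M(-.055,-.034,.22),v=.2)
c=cams.grab_frame("wrist");cv2.imwrite("pics/w2.png",cv2.resize(c["color"][60:230,180:420],None,fx=2.5,fy=2.5))
for d in nets.landmark_of("switch_tip",c): print(d["confidence"],MR.T@(atz(c,d["uv"],.1)[:2]-O))
print(monitor.get_clock())
E
```

```text
-18.5 0.48
-17.0 2.3
-15.5 2.37
-14.0 1.57
-12.5 1.82
-11.0 2.28
-9.5 1.83
-8.0 3.52
-6.5 8.66
0.59 [-0.05168417  0.00859815]
8.8583
```

View pics/w2.png

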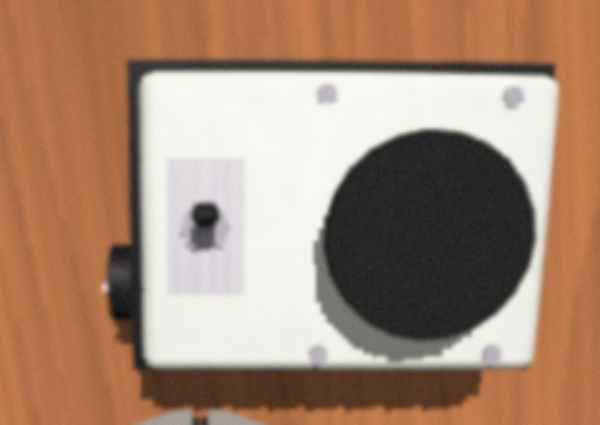

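The toggle is on: the tip is at mixer y +8.6 mm and I felt the stop. Next is the bottle.

Run:
```python
from mix import *
c=cams.grab_frame("wrist");print("pad",pad(c,(353,153),52))
a=np.radians(18.9); b=np.array([.4455,.0825])
gripper_to(.07)
p=b-.045*np.array([np.cos(a),np.sin(a)])
env.movep([*p,.24],down(a))
f=cams.grab_frame("wrist"); cv2.imwrite("pics/w3.png",f["color"]); print(proj(f,[*b,.062]))
for q in("bottle_mid","round_a_mid"):
  for d in nets.landmark_of(q,f)[:4]: print(q,d["confidence"],np.round(d["uv"],1),atz(f,d["uv"],.043)[:2])
print(monitor.get_joint_pos(),monitor.get_clock())
```

```text
pad ((0.5278128385543823, -0.26726436614990234), 0.03710964322090149)
[259.98858829 134.36307574]
bottle_mid 0.91 [408.   93.1] [ 0.54076928 -0.05716624]
bottle_mid 0.63 [254.9 133.5] [0.44329498 0.08764493]
bottle_mid 0.58 [348.4 146. ] [ 0.46449142 -0.0161761 ]
[-1.08781141e-01 -1.84141743e-02  1.80311600e+00 -8.86435897e-05
  1.35708254e+00  1.13293576e+00] 11.8333
```

View pics/w3.png

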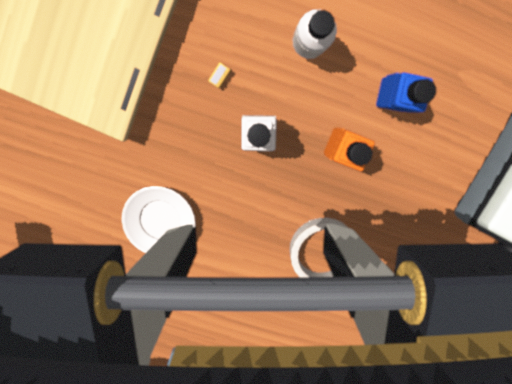

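White square bottle at (258,134), near-aligned with the image. The orange (352,150), blue (405,93) and round (317,33) bottles are clear of the fingers.

Run:
```python
from mix import *
f=cams.grab_frame("wrist"); im=f["color"].astype(int)
m=((im.min(2)>110)*255).astype(np.uint8); k=np.zeros_like(m);k[105:165,230:290]=255;m&=k
cs,_=cv2.findContours(m,cv2.RETR_EXTERNAL,cv2.CHAIN_APPROX_NONE);c=max(cs,key=cv2.contourArea)
P=np.array([atz(f,p[0]+0.,.062)[:2] for p in c],np.float32)
r=cv2.minAreaRect(P);print(r)
g=(f["color"].max(2)<60).astype(np.uint8); g[:105]=0;g[165:]=0;g[:,:235]=0;g[:,280:]=0
n,l,s,ce=cv2.connectedComponentsWithStats(g); i=1+np.argmin(np.hypot(*(ce[1:]-[259,134]).T)); print(ce[i],s[i],atz(f,ce[i],.084))
```

```text
((0.446697860956192, 0.08514489233493805), (0.0374847948551178, 0.037393443286418915), 18.05382537841797)
[261.30890052 137.72251309] [251 126  19  20 191] [0.44424536 0.08060492 0.084     ]
```

Run:
```python
from mix import *
a=np.radians(18.5); b=[.4456,.0832]; R=down(a)
env.movep([*b,.12],R)
env.move_linear([*b,.021],v=.1)
F0=np.array(monitor.get_contact_force())
gripper_to(.02,45)
print(monitor.get_gripper_width(),monitor.get_finger_force(),np.array(monitor.get_contact_force())-F0)
env.move_linear([*b,.20],v=.15)
print(monitor.get_gripper_width(),np.array(monitor.get_contact_force())-F0)
t=cams.grab_frame("top"); s=cams.grab_frame("side")
P=monitor.get_tool_pos();print(P)
for f,n in((t,"top"),(s,"side")):
    for d in nets.landmark_of("bottle_mid",f)[:5]: print(n,d["confidence"],np.round(d["uv"],1),"exp",proj(f,[*b,.222]).round(1))
u,v=proj(s,[*b,.222]).astype(int); x0=max(0,u-60);y0=max(0,v-60)
cv2.imwrite("pics/s4.png",cv2.resize(s["color"][y0:v+60,x0:u+60],None,fx=4,fy=4))
print(monitor.get_clock())
```

```text
0.0358618513898733 44.97978150844574 [ 0.50762111 -0.63626939  1.21752821]
0.035659558530915646 [ 0.01925151  0.36866366 -2.0169767 ]
[0.44500024 0.08322765 0.19906897]
top 0.7 [303.  191.4] exp [235.5 239.4]
top 0.44 [285.3 229.7] exp [235.5 239.4]
side 0.98 [302.3 215.3] exp [281.  184.8]
side 0.77 [280.  181.5] exp [281.  184.8]
side 0.51 [289.5 191.4] exp [281.  184.8]
15.7833
```

View pics/s4.png

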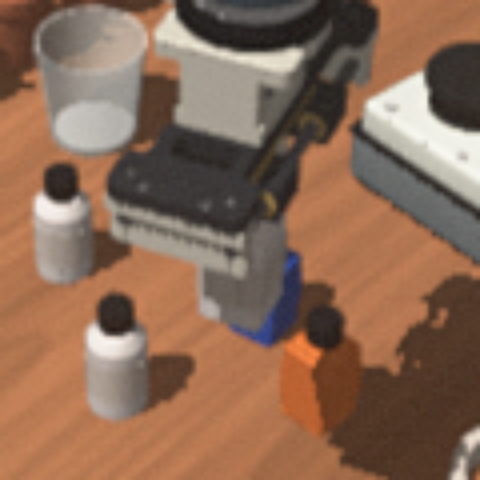

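Run:
```python
from mix import *
p=np.array([.5279,-.2671]); R=down(Y)
env.movep([*p,.21],R); env.move_linear([*p,.133],v=.12)
env.dwell(.2)
F0=np.array(monitor.get_contact_force()); print(monitor.get_tool_pos(),monitor.get_clock())
z=.133
while z>.105:
    z-=.002 if z>.121 else .001
    env.move_linear([*p,z],v=.05)
    F=np.array(monitor.get_contact_force())-F0
    print(round(z,4),round(monitor.get_tool_pos()[2],4),F.round(2))
    if F[2]>21: break
for _ in range(2):
    env.dwell(1.3); print(monitor.get_tool_pos(),(np.array(monitor.get_contact_force())-F0).round(2),monitor.get_gripper_width(),monitor.get_clock())
```

```text
[ 0.52844709 -0.26744589  0.13403497] 18.125
0.131 0.131 [ 0.21 -0.02  0.74]
0.129 0.1288 [ 0.36  0.65 -0.53]
0.127 0.1268 [ 0.02  0.23 -0.59]
0.125 0.1251 [ 0.88 -1.03  0.88]
0.123 0.1237 [-2.05  0.73  6.8 ]
0.121 0.1219 [-1.6   0.92  7.94]
0.12 0.1211 [-1.62  0.71  8.04]
0.119 0.1203 [-2.53  1.28 10.18]
0.118 0.1194 [-2.2   1.68 10.5 ]
0.117 0.1185 [-1.92  1.12 10.69]
0.116 0.1176 [-2.22  2.04 13.13]
0.115 0.117 [-3.25  2.87 14.94]
0.114 0.117 [-5.53  3.39 19.37]
0.113 0.117 [-6.68  5.65 25.51]
[ 0.52815825 -0.26722022  0.11699266] [-7.03  4.69 25.2 ] 0.0355846470235148 22.925
[ 0.52816205 -0.26721779  0.11702229] [-6.2   4.23 25.79] 0.03568297761984003 24.225
```

Pad on its stop: TCP held at 0.117 with 25 N for over 2.6 s. Next I'll place the bottle on the shelf.

Run:
```python
from mix import *
p=np.array([.5279,-.2671]); 
env.move_linear([*p,.22],v=.12)
t=cams.grab_frame("top")
for q,z in(("shelf_spot",.03),("easel",0)):
    for d in nets.landmark_of(q,t)[:2]: print(q,d["confidence"],atz(t,d["uv"],z)[:2])
for d in nets.landmark_of("switch_tip",t)[:2]: print("sw",MR.T@(atz(t,d["uv"],.1)[:2]-O),d["confidence"])
q=np.array([.477,.328]); R=down(np.radians(-5))
print(kin.ik([*q,.2],R))
env.movep([*q,.2],R); env.move_linear([*q,.064],v=.12); env.dwell(.3)
F0=np.array(monitor.get_contact_force()); z=.064
while z>.044:
    z-=.001
    env.move_linear([*q,z],v=.03)
    F=np.mean([np.array(monitor.get_contact_force())-F0 for _ in range(3)],0)
    if F[2]>3: break
print(z,monitor.get_tool_pos(),F,monitor.get_clock())
```

```text
shelf_spot 0.59 [0.47697529 0.32808752]
easel 0.63 [0.56575503 0.32047612]
sw [-0.00594998  0.02685529] 0.41
[ 4.09787012e-01  3.22898626e-01  1.49269198e+00 -4.44089210e-16
  1.32600205e+00  2.06784980e+00]
0.04999999999999999 [0.4772411  0.3280803  0.05107431] [-0.84751435 -2.66360052  8.48398771] 32.6917
```

Run:
```python
from mix import *
q=np.array([.477,.328])
env.move_linear([*q,.051],v=.05)
gripper_to(.07); env.dwell(.2)
env.move_linear([*q,.2],v=.12)
env.movep([.40,.10,.30],down(np.radians(-5)))
t=cams.grab_frame("top");s=cams.grab_frame("side")
for f,n in((t,"top"),(s,"side")):
    for d in nets.landmark_of("bottle_mid",f)[:6]: print(n,round(d["confidence"],2),np.round(d["uv"]),atz(f,d["uv"],.043)[:2].round(3),"exp",proj(f,[*q,.073]).round())
print(pad(t,(407,195),25),monitor.get_clock())
cv2.imwrite("pics/end.png",np.hstack([cv2.resize(t["color"][90:280,60:340],(400,271)),cv2.resize(s["color"][150:340,100:380],(400,271))]))
```

```text
top 0.91 [129. 222.] [0.476 0.341] exp [130. 222.]
top 0.83 [302. 192.] [ 0.54  -0.051] exp [130. 222.]
top 0.54 [286. 227.] [ 0.463 -0.014] exp [130. 222.]
side 0.86 [189. 285.] [0.503 0.315] exp [190. 287.]
side 0.82 [300. 217.] [ 0.459 -0.014] exp [190. 287.]
side 0.79 [288. 191.] [ 0.543 -0.064] exp [190. 287.]
side 0.55 [359. 156.] [ 0.492 -0.318] exp [190. 287.]
((0.528671383857727, -0.2659696042537689), 0.03754817694425583) 36.5
```

View pics/end.png

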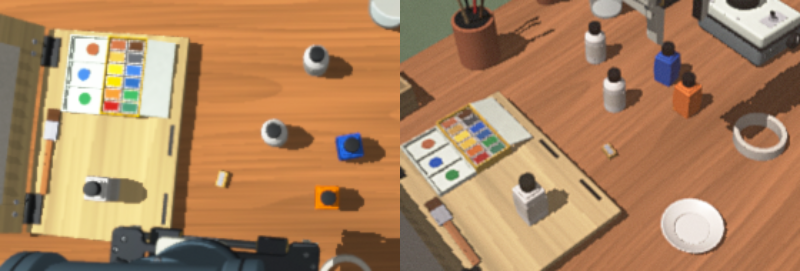

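The bottle stands upright on the shelf, in the left panel at (95,188) and the right panel at (528,200), clear of the tin and brush. The round bottles are where they were.

```bash
python3 -c "
from h import *
print(order.close_job())"
```

```text
the job is handed in; nothing more can be done
None
```

I switched the mixer on, pressed the square bottle on the pad at its stop for over two seconds, stood it upright in the clear space on the easel shelf, left the round bottles untouched, and handed the job in after about 37 s.

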